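Shut and lock the filter cover of the bench vacuum unit

ROBOT

A 7-joint arm with a two-finger parallel gripper is mounted at the origin on the work surface; the furniture and walls round the work are solid. World frame = base frame: x ahead of the robot, y to its left, z up, the work surface at z = 0. Lengths are in m, angles in rad, forces in N, time in s.
With the tool pointing down it reaches from about 0.4 to 0.85 m from the base axis. Payload 10.4 kg.
Tool frame: the origin (TCP) lies midway between the tips of the shut fingers; the grasp point (between the pads) lies 19 mm behind it; z points along the fingers, y is the line along which they close (so a half turn about z gives the same grasp; the last joint's range is limited). The gripper opens to 85 mm and grips with 20 to 120 N. Pads are 22 mm wide; open, the fingers measure 114 mm over their backs; the gripper's body (76 mm by 85 mm) begins 54 mm behind the grasp point. The pads swing forward as they close: fully open they stand 13 mm farther back than shut.
Start: joints at [1.203, 0.332, -0.065, 1.46, 0.022, 1.35, -0.088], TCP at [0.211, -0.588, 0.231] pointing down, gripper open.
Joint ranges: [-2.6, 2.6], [-0.5, 2.12], [-1.47, 1.34], [0.16, 2.42], [-1.27, 4.41], [0.06, 2.06], [-2.6, 2.6]. Speed limits (rad/s): [2.22, 2.22, 2.79, 2.79, 3.14, 3.14, 3.14].

INTERFACE

Orientations are given as a unit quaternion [x, y, z, w].
In Python, from workcell import get_obs, camera, camera_params, hand_in gives the robot as it stands.
- The arm moves only by the tool carry_out, never from a script. Its argument "commands" is a list that holds one entry, the list of rows, each a list of 6 numbers: the shift along the tool's x, y, z in units of 40 mm (1.0 is 40 mm), then the turn, a rotation vector about the tool's x, y, z in units of 6 degrees (1.0 is 6 degrees). In form: [[[x, y, z, ax, ay, az], ...]]. A call has 1 to 20 rows; each row shifts and turns the commanded pose from where the row before left it, along the tool's axes as they then stand; what a row does not reach is not made up. A row lasts 1/12 s, in which the tool goes at most 41.7 mm and 7.16 degrees, less where a joint would pass 70% of its speed; a pose out of reach is approached as far as the arm can. A call is refused whole if a number of a shift passes 1 or a number of a turn 1, either way. A call with a gripper value outside its range is refused whole. "hand" is the closure, from -1 (fully open) to 1 (shut), set as the call begins (left out, the last holds). The fingers move at their own pace and stop on an object; "force" is the grip in N (left out, the last holds). Time passes only in rows, so rows that do not move let the fingers close. It gives the time, the measured TCP pose, the force, the opening and the grip force at its end, in the units of the state.
- get_obs(): the state, without advancing time (a new reading comes with each control period).
- camera(name): name is "side" or "top"; returns the picture (480x640x3 uint8, red, green, blue); there is no depth.
- camera_params(name): a dict with "mtx" (3x3 intrinsics, pixels), "R" (3x3) and "t" (3): a world point X has camera coordinates R X + t. Camera axes: x right, y down, z forward; pixel columns grow to the right and rows downward; lengths in m; the calibration is good to about 2 mm. A picture is of the moment at which its call begins. camera_params takes no time and is no camera call.
- hand_in(): hands the job in; it is judged then, once.
The state is a dict: "clock": time; "joint_pos": joint angles; "joint_velocities": joint speeds; "tau": joint torques, N m; "position": TCP position; "ee_rot": TCP orientation; "ft_force": force on the tool from outside, world axes, zero at the start; "torque": the same for the moment, N m; "grip_width": opening from 0.0 (shut) to 1.0 (fully open); "grasp_force": force on a finger pad.
Only numpy, scipy, OpenCV 4.12 (cv2) and the standard library are available. Lean on these libraries where they do the work, as an engineer would, in place of code of your own. Each camera call takes 0.05 s, during which the arm holds its last target. There are 200 camera calls.

TASK

The filter of the small bench vacuum unit has just been changed. Push its hinged filter cover down shut, then set a fingertip in the slot of the round cam fastener on the cover and turn it a quarter turn clockwise, all the way to its stop, so that the cover is locked down flat. Nothing is to be gripped or lifted: do not raise the cover any higher than it stands, and leave the vials, the petri dish and the tweezers beside the unit where they are.

Things in the scene. Friction and masses are not known exactly. Their poses are not given: they have to be found in the camera images.
- vacuum_unit: Low white bench unit, grey base, 220 x 200 mm in plan, 89 mm high, fixed. Origin: centre of its underside; x to its rear, y to its left, z up. The front 150 mm of its top is the aluminium filter cover; the rear 65 mm a fixed white deck level with the shut cover (z 89 mm), with a 22 mm high brass hose port on it at x 82, y 52 mm.
- filter_cover (a joint): Cover angle, rad: 0 = shut flat, grows as its front edge rises. Plate 194 mm wide, 6 mm thick, reaching 152 mm forward (-x) of the hinge line, which lies along the unit's y at x 45, z 83 mm. The hinge holds it where it is left (2 to 3 N at the front edge moves it). Sprung pins lift it about 0.02 rad (3 mm at the front) until locked; pressing it flat at the fastener takes about 12 N.
- cover_front (a point): Middle of the cover's front edge, on its upper face (moves with the cover; x and z turn with it). Shut, it lies at x -107, y 0, z 89 mm in the unit's frame.
- cam_fastener (a joint): Fastener angle, rad: 0 = open, slot front to back; grows clockwise from above; pi/2 = locked, at a hard stop, slot left to right. Stays where left: friction 0.06 N m, up to about 0.25 as the cam draws the cover down. From about 0.7 on the cam is under its keeper and holds the cover; if turned that far with the cover up, it blocks the cover from shutting.
- slot (a point): Centre of the slot's floor in the fastener's round head (66 mm across), on its axis, 105 mm in front of the hinge line, midway across the cover. Slot 27 mm wide, 14 mm deep, 66 mm long between two black lobes; a fixed ring 78 mm across surrounds the head, 1.5 mm lower. Floor 3 mm above the cover's face: 92 mm above the table when shut. x runs along the slot and turns with it, z is the cover's normal.
- vial_black_mid (a point): Middle of a loose glass vial with a black cap, 23 mm across, 60 mm high, standing on the table beside the unit. Leave it.
- vial_white_mid (a point): Middle of a loose glass vial with a white cap, 23 mm across, 60 mm high, standing on the table beside the unit. Leave it.
- petri: Loose petri dish, 93 mm across, 14 mm high, on the table beside the unit; origin at the centre of its underside. Leave it.
- tweezers: Loose curved steel tweezers, 125 x 27 x 8 mm, lying in front of the unit; origin at the middle of the underside. Leave them.

How it is judged:
On the way, in this order (a step that is already met when the one before it is completed fails the run):
1. the cover has been pushed down, less than about 3.5 degrees from shut (value of joint filter_cover below 0.06 rad), for 0.1 s.
2. the fastener has been turned to its stop, with the cover drawn down (value of joint cam_fastener above 1.42 rad and value of joint filter_cover below 0.012 rad), for 0.2 s.
At the end, for the whole second after the job is handed in: The fastener stands at its locked stop (beyond 1.42 rad of its 1.57), the cover is down flat (less than 0.012 rad, about 2 mm at its front edge) and stays so by itself, at rest (all of step 2 and velocity of joint filter_cover below 0.02 rad/s and velocity of joint cam_fastener below 0.05 rad/s); the robot touches nothing.
It fails at once if the cover was raised higher than it stood (beyond 0.6 rad; it starts between 0.35 and 0.55) (value of joint filter_cover above 0.6 rad).
It fails at once if a vial was moved more than 20 mm, lifted or knocked over (distance of any of vial_black_mid, vial_white_mid from where it was at the start of the episode above 0.02 m).
It fails at once if the petri dish was moved more than 20 mm or lifted (distance of petri from where it was at the start of the episode above 0.02 m).
It fails at once if the tweezers were moved more than 20 mm or lifted (distance of tweezers from where it was at the start of the episode above 0.02 m).
It also fails if it takes over 40 s, if anything falls off the work surface, if the arm or the gripper's body presses on something with over 40 N, if the wrist force passes 120 N, or if a joint passes its speed limit or range.

## Working session

There is one attempt and no reset: what is moved stays moved. The work goes in short steps, Python scripts to look and compute and a tool call to move; the robot and the scene stay as the last step left them, time stands still between calls to the robot, and variables do not carry over. Pictures are saved under pics/ and viewed, at most 10 in all, crops included, and the job is handed in when it is done.

Besides the shell and the picture viewer there is one more tool, called after "Emit:" in YAML: its name, and indented under it one key for each argument. carry_out: Moves the arm, as the interface text tells. Its arguments: {"type":"object","properties":{"commands":{"type":"array"},"hand":{"type":"number"},"force":{"type":"number"}},"required":["commands"]}

```bash
mkdir -p pics
python3 - <<'E'
from workcell import *
import cv2
for n in("side","top"):
    cv2.imwrite(f"pics/{n}0.png",camera(n)[:,:,::-1]); p=camera_params(n); print(n,p["mtx"].tolist(),p["R"].round(4).tolist(),p["t"].round(4).tolist())
o=get_obs(); print({k:(o[k]) for k in("clock","position","ee_rot","ft_force","grip_width")})
E
```

```text
side [[569.618710106541, 0.0, 327.8905152520225], [0.0, 569.618710106541, 245.4009068753934], [0.0, 0.0, 1.0]] [[-0.9994, 0.0223, 0.0251], [-0.0135, 0.4171, -0.9087], [-0.0307, -0.9086, -0.4166]] [0.5544, 0.0767, 1.0009]
top [[522.4023509548385, 0.0, 317.27725774599264], [0.0, 522.4023509548385, 232.66741403641234], [0.0, 0.0, 1.0]] [[0.0262, -0.9996, -0.0087], [-0.9846, -0.0243, -0.1732], [0.1729, 0.0131, -0.9849]] [0.0512, 0.5396, 0.9874]
{'clock': 0.1, 'position': array([ 0.21112213, -0.58789529,  0.23059351]), 'ee_rot': array([ 9.85175545e-01,  1.71548050e-01, -1.43053518e-04, -6.25787670e-04]), 'ft_force': array([-0.28958791, -0.79757116,  0.47174904]), 'grip_width': 0.9957689270449525}
```

View pics/side0.png

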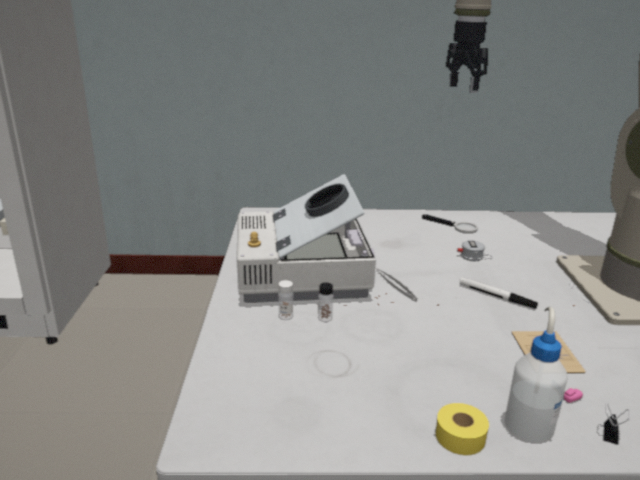

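View pics/top0.png

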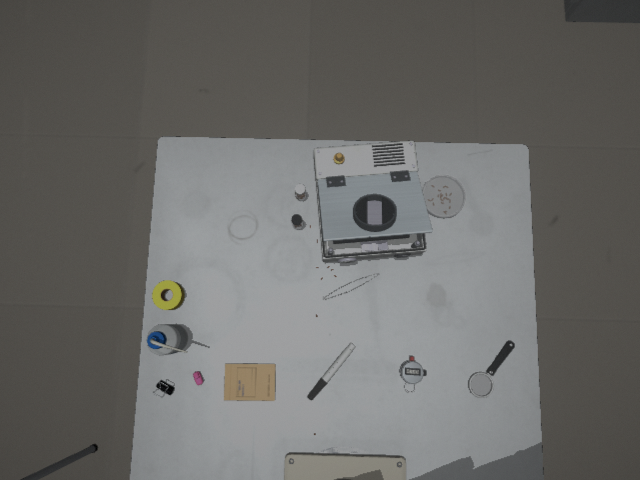

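The side view shows the open unit (cover front edge at about (350,180)–(362,215)), both vials at (286,300) and (326,302), and the tweezers at (397,285). In the top view the unit spans (315–425, 142–262), the fastener is at (375,212), the brass port at (339,158) and the petri dish at (443,197). I'll zoom in.

Run:
```python
import cv2,numpy as np
a=cv2.imread("pics/top0.png")[135:270,300:480]; b=cv2.imread("pics/side0.png")[170:310,225:405]
cv2.imwrite("pics/topz.png",cv2.resize(a,None,fx=4.4,fy=4.4,interpolation=cv2.INTER_CUBIC))
cv2.imwrite("pics/sidez.png",cv2.resize(b,None,fx=4.25,fy=4.25,interpolation=cv2.INTER_CUBIC))
```

```text
(no output)
```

View pics/topz.png

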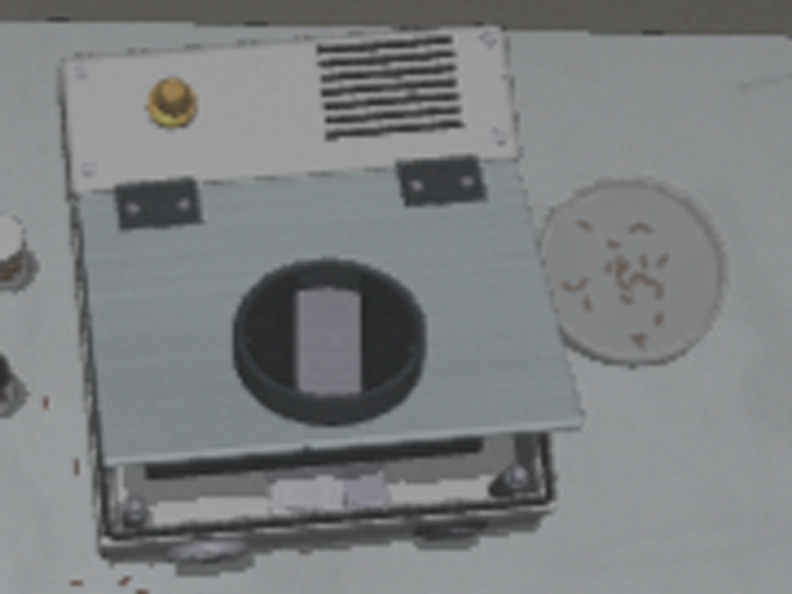

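View pics/sidez.png

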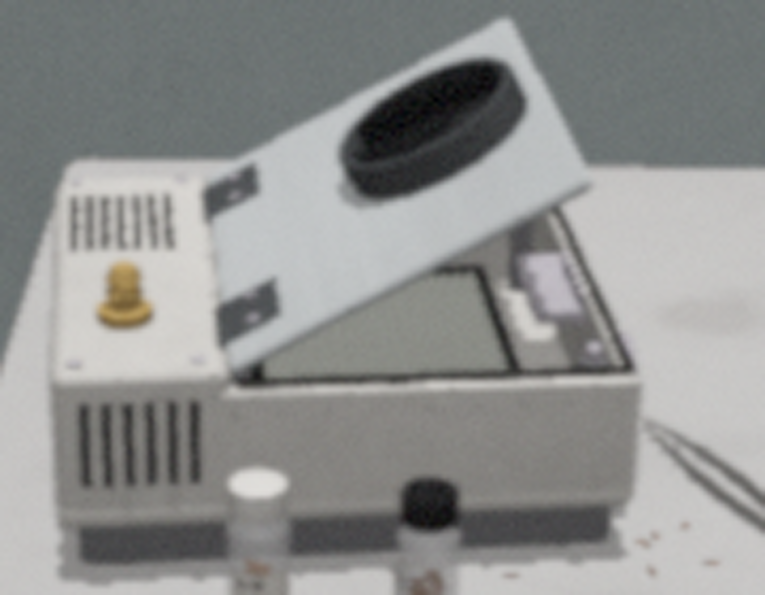

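```bash
cat > h.py <<'E'
import numpy as np
from workcell import *
def ray(n,uv):
    p=camera_params(n);R=np.array(p["R"]);t=np.array(p["t"])
    d=R.T@np.linalg.inv(p["mtx"])@np.array([*uv,1.]);return -R.T@t,d
def onz(n,uv,z):
    c,d=ray(n,uv);return c+d*(z-c[2])/d[2]
def proj(n,X):
    p=camera_params(n);q=np.array(p["mtx"])@(np.array(p["R"])@X+np.array(p["t"]));return q[:2]/q[2]
def tri(a,b):
    (c1,d1),(c2,d2)=ray("side",a),ray("top",b);d1/=np.linalg.norm(d1);d2/=np.linalg.norm(d2)
    s=np.linalg.lstsq(np.c_[d1,-d2],c2-c1,rcond=None)[0]
    p,q=c1+s[0]*d1,c2+s[1]*d2;return (p+q)/2,np.linalg.norm(p-q)
T=lambda u,v:(300+u/4.4-.4,135+v/4.4-.4)
S=lambda u,v:(225+u/4.25-.4,170+v/4.25-.4)
E
python3 - <<'E'
from h import *
np.set_printoptions(precision=4,suppress=True)
names=["RL","RR","FL","FR"]
P=[onz("top",T(*p),.089) for p in((65,60),(506,30),(73,192),(520,158))]
for n,p in zip(names,P):print(n,p)
print("widths",np.linalg.norm(P[0]-P[1]),np.linalg.norm(P[2]-P[3]),np.linalg.norm(P[0]-P[2]))
d=P[0]-P[1];d2=P[2]-P[3];print("yaw",np.arctan2(-d[0],d[1]),np.arctan2(-d2[0],d2[1]))
print("port",onz("top",T(172,112),.092), tri(S(124,270),T(174,90)))
print("RLside",onz("side",S(53,382),.089))
for nm,a,b in(("covL",S(590,185),T(106,460)),("covR",S(508,18),T(580,428))):print(nm,*tri(a,b))
E
```

```text
RL [0.6982 0.0744 0.089 ]
RR [ 0.7167 -0.1213  0.089 ]
FL [0.6377 0.0692 0.089 ]
FR [ 0.6578 -0.1271  0.089 ]
widths 0.1965454644041406 0.19733622077900093 0.0607817520980733
yaw 0.09419918582870186 0.10227307603468641
port [0.6743 0.0265 0.092 ] (array([0.6777, 0.0263, 0.1084]), np.float64(0.0024168915879901652))
RLside [0.6969 0.0839 0.089 ]
covL [0.5065 0.052  0.1555] 0.002626646892389807
covR [ 0.5255 -0.1378  0.1576] 0.0005881669117897699
```

Emit:
carry_out:
  commands:
    - [[0,0,0,0,0,-0.97],[0,0,0,0,0,-0.97],[0,0,0,0,0,-0.97],[0,0,0,0,0,-0.97],[0,0,0,0,0,-0.97],[0,0,0,0,0,-0.97],[0,0,0,0,0,-0.97],[0,0,0,0,0,-0.97],[0,0,0,0,0,-0.97],[0,0,0,0,0,-0.97],[0,0,0,0,0,-0.97],[0,0,0,0,0,-0.97],[0,0,0,0,0,-0.97],[0,0,0,0,0,0]]
  hand: 0.5

```text
clock: 1.27
position: [0.2111, -0.5881, 0.2309]
ee_rot: [0.671, 0.741, 0.0, -0.0]
ft_force: [0.4, 0.8, -0.1]
grip_width: 0.247
grasp_force: 0.0
```

Emit:
carry_out:
  commands:
    - [[0.7,0.6,0,0,0,0],[0.7,0.6,0,0,0,0],[0.7,0.6,0,0,0,0],[0.7,0.6,0,0,0,0],[0.7,0.6,0,0,0,0],[0.7,0.6,0,0,0,0],[0.7,0.6,0,0,0,0],[0.7,0.6,0,0,0,0],[0.7,0.6,0,0,0,0],[0.7,0.6,0,0,0,0],[0.7,0.6,0,0,0,0],[0.7,0.6,0,0,0,0],[0.7,0.6,0,0,0,0],[0.7,0.6,0,0,0,0],[0.7,0.6,0,0,0,0],[0.7,0.6,0,0,0,0],[0,0,0,0,0,0],[0,0,0,0,0,0]]

```text
clock: 2.77
position: [0.5519, -0.1033, 0.231]
ee_rot: [0.672, 0.74, 0.0, -0.001]
ft_force: [-0.3, -0.3, -0.1]
grip_width: 0.251
grasp_force: 0.0
```

```bash
cat >> h.py <<'E'
import cv2
from scipy.spatial.transform import Rotation as Ro
yaw=.098;ux=np.array([np.cos(yaw),np.sin(yaw),0]);uy=np.array([-ux[1],ux[0],0]);O=np.array([.599,-.034,0])
U=lambda p:np.array([(p-O)@ux,(p-O)@uy,p[2]])*1000
def st():
    o=get_obs();R=Ro.from_quat(o["ee_rot"]).as_matrix();y=R[:,1]
    print("t",round(o["clock"],2),"unit mm",U(o["position"]).round(1),"ytool deg vs ux",np.degrees(np.arctan2(y@uy,y@ux)).round(2),"zt",R[:,2].round(3),"F",o["ft_force"].round(1),"T",o["torque"].round(2),"gw",round(o["grip_width"],3),"j",o["joint_pos"].round(2))
E
python3 - <<'E'
from h import *
st()
X=onz("top",T(328,342),.138);print("slot open (unit)",U(X),"expect -45,0")
E
```

```text
t 2.77 unit mm [-53.6 -64.4 231. ] ytool deg vs ux -0.13 zt [-0.     0.001 -1.   ] F [-0.3 -0.3 -0.1] T [ 0.02  0.02 -0.05] gw 0.251 j [ 0.67  0.26 -0.66  1.6   0.16  1.34  0.08]
slot open (unit) [-37.02119421  -0.9149815  138.        ] expect -45,0
```

Emit:
carry_out:
  commands:
    - [[0,0,0.5,0,0,0],[0,0,0.5,0,0,0],[0,0,0.5,0,0,0],[0,0,0.2,0,0,0],[0,0,0.2,0,0,0],[0,0,0.2,0,0,0],[0,0,0.2,0,0,0],[0,0,0.2,0,0,0],[0,0,0.2,0,0,0],[0,0,0.2,0,0,0],[0,0,0.2,0,0,0],[0,0,0,0,0,0]]

```text
clock: 3.77
position: [0.5504, -0.1059, 0.1054]
ee_rot: [0.673, 0.74, -0.001, -0.001]
ft_force: [0.1, -0.4, 0.0]
grip_width: 0.253
grasp_force: 0.0
```

Run:
```python
from h import *
st()
```

```text
t 3.77 unit mm [-55.4 -66.8 105.4] ytool deg vs ux -0.2 zt [-0.002  0.001 -1.   ] F [ 0.1 -0.4  0. ] T [ 0.01  0.03 -0.04] gw 0.253 j [ 0.64  0.37 -0.63  1.75  0.24  1.1   0.02]
```

Emit:
carry_out:
  commands:
    - [[0,0,0.1,0,0,0],[0,0,0.1,0,0,0],[0,0,0.1,0,0,0],[0,0,0,0,0,0],[0,0,0,0,0,0]]

```text
clock: 4.18
position: [0.5513, -0.106, 0.0952]
ee_rot: [0.673, 0.74, -0.0, -0.0]
ft_force: [-0.4, 0.6, -0.6]
grip_width: 0.251
grasp_force: 0.0
```

Run:
```python
from h import *
st()
a=cv2.cvtColor(camera("side"),4)[170:310,225:405];b=cv2.cvtColor(camera("top"),4)[135:270,300:480]
f=lambda i:cv2.resize(i,(400,300),interpolation=cv2.INTER_CUBIC)
cv2.imwrite("pics/c1.png",np.hstack([f(a),f(b)]))
```

```text
t 4.18 unit mm [-54.6 -66.9  95.2] ytool deg vs ux -0.2 zt [-0.  0. -1.] F [-0.4  0.6 -0.6] T [-0.04  0.01 -0.07] gw 0.251 j [ 0.64  0.38 -0.63  1.76  0.25  1.08  0.02]
```

View pics/c1.png

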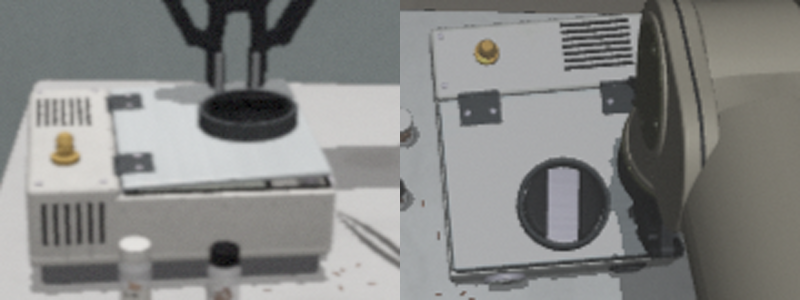

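The cover is nearly down, with a small front gap left in the side view at (300,183). The top view now shows the whole fastener, at about (563,204) in the composite. I'll press a bit more.

Emit:
carry_out:
  commands:
    - [[0,0,0.1,0,0,0],[0,0,0.1,0,0,0],[0,0,0,0,0,0],[0,0,0,0,0,0]]

```text
clock: 4.62
position: [0.5519, -0.1061, 0.0889]
ee_rot: [0.673, 0.74, -0.0, 0.001]
ft_force: [-7.6, -0.2, 18.1]
grip_width: 0.25
grasp_force: 9.2
```

Run:
```python
from h import *
st()
t=camera("top");g=cv2.cvtColor(t,7)
# black head/ring
m=(g<75).astype(np.uint8);m[:,:400]=m[:,:400];m[:195]=0;m[262:]=0;m[:,:340]=0;m[:,405:]=0
n,l,s,c=cv2.connectedComponentsWithStats(m);i=1+s[1:,4].argmax()
pts=cv2.findContours((l==i).astype(np.uint8),0,2)[0][0]
(e,ax,an)=cv2.fitEllipse(pts);print("head",s[i],e,ax,an,"unit",U(onz("top",e,.103)))
h=cv2.convexHull(pts);mask=cv2.fillPoly(np.zeros_like(g),[h],1);mm=((mask>0)&(l!=i)).astype(np.uint8)
n,l2,s2,c2=cv2.connectedComponentsWithStats(mm);k=1+s2[1:,4].argmax();print("slot",s2[k],c2[k],U(onz("top",c2[k],.092)))
cv2.imwrite("pics/t2.png",t[:,:,::-1])
r=cv2.minAreaRect(cv2.findContours((l2==k).astype(np.uint8),0,2)[0][0]);print(r)
```

```text
t 4.62 unit mm [-54.  -67.2  88.9] ytool deg vs ux -0.2 zt [ 0.001 -0.001 -1.   ] F [-7.6 -0.2 18.1] T [-0.01  1.62 -0.01] gw 0.25 j [ 0.63  0.39 -0.63  1.77  0.26  1.07  0.01]
head [353 208  41  41 782] (372.7010803222656, 227.72694396972656) (39.593177795410156, 40.04000473022461) 58.07270050048828 unit [-58.91919209   0.329282   103.        ]
slot [365 211  16  35 504] [372.52579365 228.06349206] [-57.58450911  -0.51557487  92.        ]
((372.5, 228.0), (34.0, 15.0), 90.0)
```

Emit:
carry_out:
  commands:
    - [[0,0,-0.45,0,0,0],[0,0,-0.45,0,0,0],[0,0,-0.1,0,0,0],[0.42,-0.04,0,0,0,0],[0.42,-0.03,0,0,0,0],[0.42,-0.04,0,0,0,0],[0.42,-0.03,0,0,0,0],[0,0,0,0,0,0],[0,0,0,0,0,0]]

```text
clock: 5.42
position: [0.5392, -0.0389, 0.1269]
ee_rot: [0.672, 0.74, -0.0, -0.0]
ft_force: [-0.2, 0.1, 0.2]
grip_width: 0.251
grasp_force: 0.0
```

Run:
```python
from h import *
st()
a=cv2.cvtColor(camera("side"),4)[150:310,225:405]
cv2.imwrite("pics/c2.png",cv2.resize(a,None,fx=3,fy=3,interpolation=cv2.INTER_CUBIC))
```

```text
t 5.42 unit mm [-60.    1.  126.9] ytool deg vs ux -0.1 zt [-0. -0. -1.] F [-0.2  0.1  0.2] T [ 0.    0.03 -0.02] gw 0.251 j [ 0.58  0.31 -0.68  1.78  0.21  1.13 -0.08]
```

View pics/c2.png

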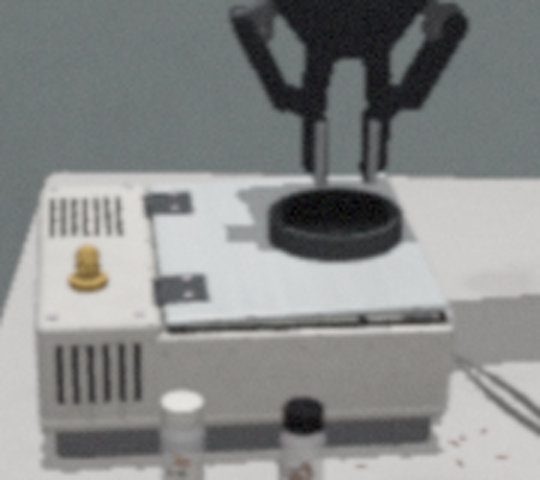

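The cover stays down with the small sprung gap, and the open fingers (320 and 373, row 180) stand over the head. Next I'll lower them into the slot.

Emit:
carry_out:
  commands:
    - [[-0.02,0,0.2,0,0,0],[0,0,0.2,0,0,0],[0,0,0.15,0,0,0],[0,0,0.1,0,0,0],[0,0,0.1,0,0,0],[0,0,0,0,0,0]]

```text
clock: 5.97
position: [0.5389, -0.0405, 0.0962]
ee_rot: [0.673, 0.74, -0.0, -0.001]
ft_force: [-0.0, -0.3, -0.1]
grip_width: 0.252
grasp_force: 0.0
```

Run:
```python
from h import *
st()
```

```text
t 5.97 unit mm [-60.4  -0.6  96.2] ytool deg vs ux -0.21 zt [-0.001  0.    -1.   ] F [-0.  -0.3 -0.1] T [ 0.01 -0.02  0.02] gw 0.252 j [ 0.56  0.34 -0.67  1.81  0.24  1.07 -0.1 ]
```

Emit:
carry_out:
  commands:
    - [[0,0,0.06,0,0,0],[0,0,0.05,0,0,0],[0,0,0,0,0,0],[0,0,0,0,0,0]]

```text
clock: 6.3
position: [0.5395, -0.0404, 0.0931]
ee_rot: [0.673, 0.74, -0.0, 0.0]
ft_force: [-2.0, -0.1, 2.8]
grip_width: 0.252
grasp_force: 1.4
```

Emit:
carry_out:
  commands:
    - [[0,0,0.05,0,0,0],[0,0,0,0,0,0],[0,0,0,0,0,0.5],[0,0,0,0,0,0.5],[0,0,0,0,0,0.5],[0,0,0,0,0,0.5],[0,0,0,0,0,0.5],[0,0,0,0,0,0.5],[0,0,0,0,0,0.5],[0,0,0,0,0,0.5],[0,0,0,0,0,0]]

```text
clock: 7.22
position: [0.5401, -0.0393, 0.0921]
ee_rot: [0.813, 0.583, 0.001, 0.0]
ft_force: [-3.9, 2.9, 10.9]
grip_width: 0.252
grasp_force: 5.6
```

Run:
```python
from h import *
st()
```

```text
t 7.22 unit mm [-59.1   0.4  92.1] ytool deg vs ux -24.34 zt [ 0.002  0.001 -1.   ] F [-3.9  2.9 10.9] T [ 0.7   0.86 -0.08] gw 0.252 j [ 0.51  0.34 -0.6   1.82  0.21  1.05 -0.5 ]
```

Emit:
carry_out:
  commands:
    - [[0,0,0,0,0,0.6],[0,0,0,0,0,0.6],[0,0,0,0,0,0.6],[0,0,0,0,0,0.6],[0,0,0,0,0,0.6],[0,0,0,0,0,0.6],[0,0,0,0,0,0.6],[0,0,0,0,0,0.6],[0,0,0,0,0,0.6],[0,0,0,0,0,0.6],[0,0,0,0,0,0.6],[0,0,0,0,0,0.6],[0,0,0,0,0,0.6],[0,0,0,0,0,0.6],[0,0,0,0,0,0.6],[0,0,0,0,0,0]]

```text
clock: 8.55
position: [0.541, -0.0397, 0.0921]
ee_rot: [0.989, 0.15, 0.002, 0.0]
ft_force: [1.5, 1.4, 6.8]
grip_width: 0.251
grasp_force: 3.6
```

Run:
```python
from h import *
st()
```

```text
t 8.55 unit mm [-58.3  -0.   92.1] ytool deg vs ux -78.4 zt [ 0.004  0.    -1.   ] F [1.5 1.4 6.8] T [ 0.39 -0.21 -0.04] gw 0.251 j [ 0.38  0.31 -0.46  1.82  0.16  1.04 -1.4 ]
```

Emit:
carry_out:
  commands:
    - [[0,0,0,0,0,0.5],[0,0,0,0,0,0.5],[0,0,0,0,0,0.5],[0,0,0,0,0,0.5],[0,0,0,0,0,0.5],[0,0,0,0,0,0]]

```text
clock: 9.05
position: [0.5413, -0.0395, 0.0922]
ee_rot: [1.0, 0.02, 0.002, -0.0]
ft_force: [4.6, 3.2, 5.7]
grip_width: 0.25
grasp_force: 4.3
```

Run:
```python
from h import *
st()
```

```text
t 9.05 unit mm [-57.9   0.2  92.2] ytool deg vs ux -93.29 zt [ 0.004  0.001 -1.   ] F [4.6 3.2 5.7] T [ 0.67 -0.75  0.02] gw 0.25 j [ 0.35  0.31 -0.42  1.83  0.14  1.04 -1.65]
```

Emit:
carry_out:
  commands:
    - [[0,0,0,0,0,0.4],[0,0,0,0,0,0.4],[0,0,0,0,0,0.4],[0,0,0,0,0,0.4],[0,0,0,0,0,0.4],[0,0,0,0,0,0]]

```text
clock: 9.55
position: [0.5424, -0.0403, 0.0924]
ee_rot: [0.997, -0.083, 0.003, 0.0]
ft_force: [9.2, -1.5, 3.1]
grip_width: 0.255
grasp_force: 40.0
```

Run:
```python
from h import *
st()
a=cv2.cvtColor(camera("side"),4)[150:310,225:405];b=cv2.cvtColor(camera("top"),4)[135:270,300:480]
f=lambda i:cv2.resize(i,(400,350),interpolation=cv2.INTER_CUBIC)
cv2.imwrite("pics/c3.png",np.hstack([f(a),f(b)]))
```

```text
t 9.55 unit mm [-56.9  -0.7  92.4] ytool deg vs ux -105.08 zt [ 0.007 -0.001 -1.   ] F [ 9.2 -1.5  3.1] T [-0.14 -1.86  1.66] gw 0.255 j [ 0.33  0.3  -0.39  1.83  0.13  1.03 -1.85]
```

View pics/c3.png

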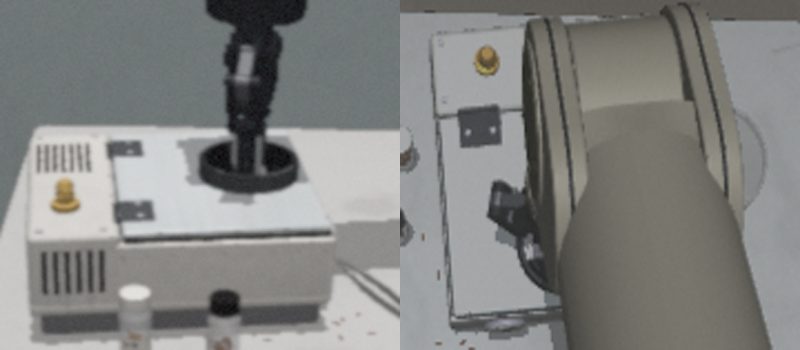

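The side view shows the cover flat and the fingers in the slot. The torque has jumped to 1.7 N m, so the fastener is at its stop. I'll ease back within the play and lift.

Emit:
carry_out:
  commands:
    - [[0,0,0,0,0,0],[0,0,0,0,0,0],[0,0,0,0,0,-0.7],[0,0,0,0,0,-0.8],[0,0,-0.1,0,0,0],[0,0,-0.2,0,0,0],[0,0,-0.5,0,0,0],[0,0,-0.8,0,0,0],[0,0,-0.8,0,0,0],[0,-0.8,0,0,0,0],[0,-0.8,0,0,0,0],[0,-0.8,0,0,0,0],[0,-0.8,0,0,0,0],[0,-0.8,0,0,0,0],[0,-0.8,0,0,0,0],[0,-0.8,0,0,0,0],[0,0,0,0,0,0],[0,0,0,0,0,0]]

```text
clock: 11.15
position: [0.541, 0.1856, 0.1865]
ee_rot: [1.0, -0.003, -0.0, -0.0]
ft_force: [0.3, -1.2, -0.6]
grip_width: 0.248
grasp_force: 0.0
```

Run:
```python
from h import *
st()
a=cv2.cvtColor(camera("side"),4)[170:310,225:405];b=cv2.cvtColor(camera("top"),4)[135:310,280:480]
f=lambda i:cv2.resize(i,(400,350),interpolation=cv2.INTER_CUBIC)
cv2.imwrite("pics/c4.png",np.hstack([f(a),f(b)]))
```

```text
t 11.15 unit mm [-36.3 224.2 186.5] ytool deg vs ux -95.93 zt [-0.001  0.    -1.   ] F [ 0.3 -1.2 -0.6] T [-0.03  0.04 -0.04] gw 0.248 j [ 0.06  0.3  -0.55  1.64  0.16  1.25 -2.11]
```

View pics/c4.png

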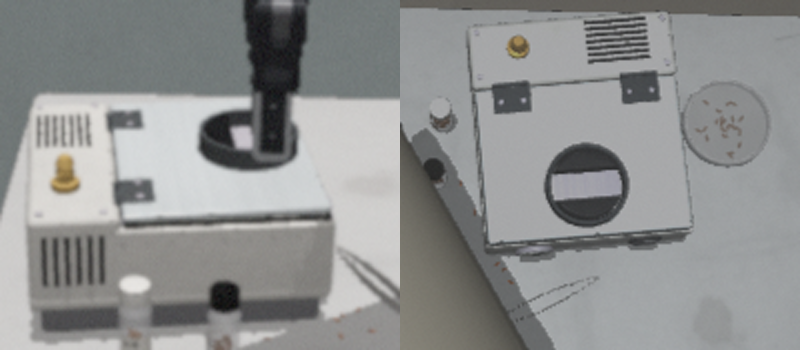

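The slot now runs left to right, parallel to the cover's front edge (composite 553–622, row 186). The cover is flat, and the vials, dish and tweezers are in place. I'll do one angle check and hand in.

Run:
```python
from h import *
g=cv2.cvtColor(camera("top"),7)[204:250,350:396]
m=(g>110).astype(np.uint8);n,l,s,c=cv2.connectedComponentsWithStats(m)
k=l[23,23];q=np.argwhere(l==k)[:,::-1]+[350,204]
P=np.array([U(onz("top",p,.092))[:2] for p in q]);w,v=np.linalg.eigh(np.cov(P.T));d=v[:,1]*np.sign(v[1,1])
a=np.degrees(np.arctan2(-d[0],d[1]));print(len(q),P.mean(0),"off left-right deg",a)
if len(q)>300 and abs(a)<6: print(hand_in())
```

```text
434 [-55.58997717  -1.09872199] off left-right deg 0.1528408124670223
the job is handed in; nothing more can be done
None
```

The job is handed in: the cover is down flat, and the fastener was turned clockwise to its stop. The last picture puts its slot within about 0.2° of left to right, with the arm clear and the vials, petri dish and tweezers still in place.

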